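Tuck the missing drip strip under the bench shelf's skirt and hold it down

ROBOT

A 6-joint arm with a two-finger parallel gripper is mounted at the origin on the work surface. World frame = base frame: x ahead of the robot, y to its left, z up, the work surface at z = 0. Lengths are in m, angles in degrees, forces in N, time in s.
With the tool pointing down it reaches from about 0.25 to 0.725 m from the base axis. Payload 9.7 kg.
Tool frame: the origin (TCP) lies midway between the tips of the shut fingers; the grasp point (between the pads) lies 19 mm behind it (bot.pinch_z is the distance from the TCP to the grasp point, in m); z points along the fingers, y is the line along which they close (so a half turn about z gives the same grasp; the last joint's range is limited). The gripper opens to 85 mm and grips with 20 to 120 N. Pads are 22 mm wide; open, the fingers measure 114 mm over their backs; the gripper's body (76 mm by 85 mm) begins 54 mm behind the grasp point. The pads swing forward as they close: fully open they stand 13 mm farther back than shut.
Start: joints at [-64.458, 4.979, 10.078, 95.1, 0, 90], TCP at [0.237, -0.496, 0.231] pointing down, gripper open.
Joint ranges: [-179.16, 179.16], [-48.56, 103.87], [-65.8, 70.77], [-126.05, 130.52], [-82.76, 87.17], [-180, 180]. Speed limits (degrees/s): [127.2, 127.2, 147.25, 180, 180, 180].

INTERFACE

Orientations are given as [roll, pitch, yaw] about the fixed x, y, z axes, in that order (R = Rz(yaw) Ry(pitch) Rx(roll)).
In Python, from workcell import sensors, camera, ticket, bot gives the robot as it stands.
- The arm moves only by the shell command python3 -m handwheel 'ROWS' [FORCE]. ROWS is a JSON object of lists of equal length, an entry for each row: "gripper": the opening, from -1 (shut) to 1 (fully open); "slide": the shift along the tool's x, y, z in mm, a list of three; "yaw": the turn about the tool's z in rad. A call has 1 to 8 rows; each row shifts and turns the commanded pose from where the row before left it, along the tool's axes as they then stand; what a row does not reach is not made up. A row lasts 1/12 s, in which the tool goes at most 41.7 mm and 7.16 degrees, less where a joint would pass 70% of its speed; a pose out of reach is approached as far as the arm can. A call is refused whole if a number of a shift passes 41.7 or a number of a turn 0.125, either way. A call with a gripper value outside its range is refused whole. The fingers move at their own pace and stop on an object; FORCE is the grip in N (left out, the last holds). Time passes only in rows, so rows that do not move let the fingers close. It gives the time, the measured TCP pose, the force, the opening and the grip force at its end, in the units of the state.
- sensors.get_obs(): the state, without advancing time (a new reading comes with each control period).
- camera(name): name is "side" or "top"; returns a dict with "img" (420x560x3 uint8, red, green, blue), "fx", "fy", "cx", "cy" (pixels), "R" (3x3) and "t" (3): a world point X has camera coordinates R X + t. Camera axes: x right, y down, z forward; pixel columns grow to the right and rows downward; lengths in m; the calibration is good to about 2 mm. A picture is of the moment at which its call begins. There is no depth.
- ticket.job_done(): hands the job in; it is judged then, once.
The state is a dict: "time": time; "q": joint angles; "qd": joint speeds; "joint_efforts": joint torques, N m; "ee_pos": TCP position; "tcp_rot": TCP orientation; "wrist_force": force on the tool from outside, world axes, zero at the start; "torque": the same for the moment, N m; "opening": finger opening in m; "grasp_force": force on a finger pad.
Only numpy, scipy, OpenCV 4.12 (cv2) and the standard library are available. Lean on these libraries where they do the work, as an engineer would, in place of code of your own. Each camera call takes 0.05 s, during which the arm holds its last target. There are 200 camera calls.

TASK

One strip is missing from the row of aluminium drip strips glued along the foot of the low bench shelf. Pick up the loose strip, slide its flat edge in under the shelf's lapped skirt without lifting the skirt, until it sits centred in the gap with its raised lip in line with the lips of the strips on either side. Finish still holding it, pressed down firmly and flat on the bench as for glue to take, and leave the other things on the bench where they are.

Things in the scene. Friction and masses are not known exactly. Their poses are not given: they have to be found in the camera images.
- table: grey laminate bench top, its surface at z = 0
- shelf: low white bench shelf, fixed, 620 mm long, grey top 76 mm above the bench. Origin: on the bench, mid-gap in the strip row, straight under the free edge of the skirt; x points level into the shelf (away from the robot), y along it, z up. Its front with a batten stands at x = 54 mm, the top board's edge at x = 52 mm
- skirt (a joint): bend of the skirt about its upper edge (rad): 0 at rest (it cannot bend lower), growing as the free edge is lifted, 0.01 rad being 0.6 mm there. About 1.6 N upward at the free edge begins to lift it; it springs back
- skirt_edge (a point): middle of the free edge of the skirt, half way through its thickness, 9.5 mm up. The skirt is a grey plastic sheet 3 mm thick, 620 mm long, fixed to the shelf's front 24 mm up at x = 58 mm and sloping down to its free edge at the shelf's x = 0, where its underside is 8 mm and its top 11 mm above the bench
- lip_left (a point): top of the inner end of the lip of the fixed strip on the +y side, on the shelf at x = -55, y = 95, z = 28 mm. The two fixed strips have the loose one's section and are tucked 20 mm under the skirt: flange x = -60 to 20 mm, 4 mm thick, lip x = -60 to -50 mm, 28 mm high, each 210 mm long
- lip_right (a point): the same point of the fixed strip on the -y side, at y = -95 mm; the gap between the two strips is 190 mm long
- strip: loose aluminium strip, about 0.2 kg: flat flange 80 (x) x 170 (y) x 4 mm, upright lip 10 mm thick and 28 mm high from the underside along its -x edge (x = -40 to -30 mm). Origin: centre of underside; x points from the lip to the edge to be tucked. Starts flat on the bench, lip towards the robot. In place, its origin is at the shelf's x = -20 mm, y = 0, axes parallel to the shelf's
- strip_edge (a point): middle of the strip's flat edge (the one to be tucked), on its underside: x = 40 mm in the strip's frame
- strip_lip (a point): middle of the top of the strip's lip: x = -35 mm, z = 28 mm in the strip's frame
- tray: shallow white plastic sample tray, 110 x 130 x 22 mm, loose bystander; origin centre of underside
- rack: white double-sloped tube rack, 70 (x) x 150 (y) x 48 mm, loose bystander; origin centre of underside
- bottle: clear bottle, 64 mm diameter, 170 mm high, loose bystander; origin centre of underside
Not all that is in view belongs to the job. Leave any orange look-alike of the strip alone.

How it is judged (in metres and radians):
At the end, for the whole second after the job is handed in: Still held and pressed on the bench with over 5 N (own weight of about 2 N included), flat within 2 degrees, tucked edge under 3 mm off the bench, lip within 6 mm of its neighbours' line, within 8 mm of the gap's middle, parallel within 0.05 rad, skirt at rest (under 0.03 rad), strip still (x of strip in the frame of shelf between -0.026 and -0.014 m and y of strip in the frame of shelf between -0.008 and 0.008 m and angle between the x axis of strip and the x axis of shelf, either way round below 0.05 rad and angle between strip's own z axis and vertical below 0.035 rad and x of strip_edge in the frame of shelf above 0.012 m and height (world z) of strip_edge below 0.003 m and value of joint skirt below 0.03 rad and contact force between strip and table above 5 N and contact force between the fingers and strip above 2 N and linear speed of strip below 0.01 m/s); the arm keeps its last pose, push and grip.
It fails at once if the skirt was lifted (free edge raised more than about 4 mm) (value of joint skirt above 0.07 rad).
It fails at once if the tray was moved (distance of tray from where it was at the start of the episode above 0.02 m).
It fails at once if the rack was moved (distance of rack from where it was at the start of the episode above 0.02 m).
It fails at once if the bottle was moved (distance of bottle from where it was at the start of the episode above 0.02 m).
It also fails if it takes over 48 s, if anything falls off the work surface, if the arm or the gripper's body presses on something with over 40 N, if the wrist force passes 120 N, or if a joint passes its speed limit or range.

## Working session

There is one attempt and no reset: what is moved stays moved. The work goes in short steps, Python scripts to look and compute and a shell command to move; the robot and the scene stay as the last step left them, time stands still between calls to the robot, and variables do not carry over. Pictures are saved under pics/ and viewed, at most 10 in all, crops included, and the job is handed in when it is done.

```bash
mkdir -p pics
python3 - <<'E'
from workcell import sensors,camera,bot
import cv2,numpy as np
for n in("side","top"):
    c=camera(n);cv2.imwrite(f"pics/{n}0.png",c["img"][:,:,::-1]);np.savez(f"{n}0.npz",**c)
    print(n,c["fx"],c["cx"],c["cy"],np.round(c["R"],3).tolist(),np.round(-c["R"].T@c["t"],3))
o=sensors.get_obs();print(o["ee_pos"],o["tcp_rot"],o["wrist_force"],o["opening"],o["time"])
E
```

```text
side 481.6893156674723 274.0786618591349 214.1865390397182 [[-0.696, -0.718, 0.02], [-0.415, 0.379, -0.827], [0.587, -0.583, -0.562]] [-0.307  0.891  0.775]
top 495.11533681529016 271.54235190369616 206.59797520954467 [[0.014, -1.0, 0.001], [-0.999, -0.014, -0.044], [0.044, -0.0, -0.999]] [0.399 0.121 1.545]
[ 0.23704483 -0.49605948  0.23065234] [-1.79930639e+02  2.42823079e-05  2.55400998e+01] [-0.47432734 -0.16669916 -0.23629514] 0.08528695369029879 0.1
```

View pics/side0.png

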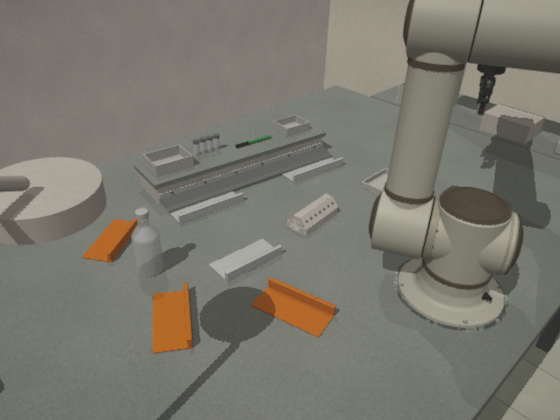

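View pics/top0.png

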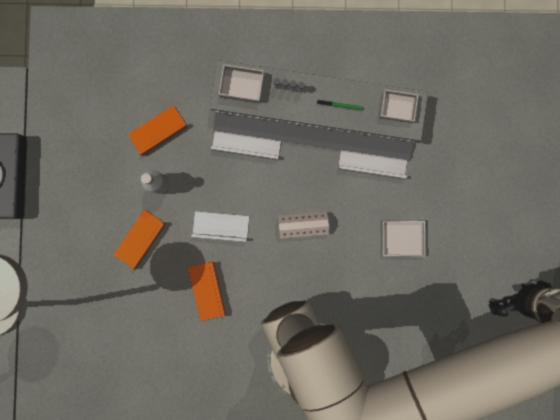

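Side view: loose strip near (247,258), with fixed strips at (207,205) and (313,168) and the rack at (313,213). Top view: loose strip near (220,226), fixed strips at (246,146) and (373,163), rack at (303,225), bottle at (150,182). Next I enlarge the crops to see the lip edges.

Run:
```python
import cv2,numpy as np
t=np.load("top0.npz")["img"][:,:,::-1];s=np.load("side0.npz")["img"][:,:,::-1]
R=lambda im,f:cv2.resize(im,None,fx=f,fy=f,interpolation=cv2.INTER_CUBIC)
a=R(t[125:185,205:415],3.8)[:, :800];b=R(t[200:250,185:260],5);c=R(s[155:285,165:350],2.1)
out=np.zeros((a.shape[0]+max(b.shape[0],c.shape[0]),800,3),np.uint8)
out[:a.shape[0],:a.shape[1]]=a;out[a.shape[0]:a.shape[0]+b.shape[0],:b.shape[1]]=b
out[a.shape[0]:a.shape[0]+c.shape[0],400:400+c.shape[1]]=c
print(out.shape);cv2.imwrite("pics/crops.png",out)
for n,im in(("top",t),("side",s)):
    h=cv2.cvtColor(im,cv2.COLOR_BGR2HSV);g=h[...,2]
    m=((g>140)&(h[...,1]<50)).astype(np.uint8)
    k,l,st,ce=cv2.connectedComponentsWithStats(m)
    for i in range(1,k):
        if 80<st[i,4]<6000: print(n,st[i],ce[i].round(1))
print(t[200:250,221].max(1).tolist());print(t[130:165,246].max(1).tolist())
```

```text
(501, 800, 3)
top [ 95   0  38   7 203] [115.6   2.4]
top [134   0  52   6 261] [159.8   2. ]
top [187   0  52   8 341] [211.1   2.9]
top [240   0  52   9 376] [265.8   3.2]
top [293   0 105  10 840] [345.8   3.6]
top [ 399    0  105   12 1001] [451.2   4.4]
top [505   0  52  10 513] [530.8   4.5]
top [229  71  34  29 779] [245.3  85. ]
top [386  94  28  26 569] [399.9 107. ]
top [ 211  132   69   27 1188] [245.7 144.5]
top [ 339  151   68   27 1188] [372.5 163.8]
top [141 173  10  14  96] [145.2 178.4]
top [ 191  211   58   31 1389] [220.  225.9]
top [279 219  50  19 667] [303.1 227.1]
top [ 383  221   42   35 1245] [404.5 238. ]
top [   0  258   20   76 1054] [  7.5 294.4]
top [265 319  17  33 241] [272.9 332.6]
top [ 282  342   68   68 2819] [316.1 376.7]
top [271 351  19  42 336] [278.6 372.1]
top [ 309  393  113   27 1720] [371.3 410.7]
side [ 413    0   68   23 1277] [447.3   9.3]
side [ 480    0   80   27 1913] [521.7  12. ]
side [460  63  23  35 505] [470.6  81. ]
side [ 485   68   75   55 3050] [526.5  94.7]
side [151 155  32  11 144] [166.9 160. ]
side [   0  157  102   63 
[... 334 characters left out ...]
616] [504.9 238.3]
side [133 226  20  17 246] [142.3 235. ]
side [ 209  239   73   40 1028] [242.1 256.8]
side [ 399  272  105   54 2487] [449.2 304.2]
side [539 339  21  40 432] [552.5 360.7]
side [ 511  369   49   51 1633] [539.5 396.6]
side [502 408  23  12 151] [512.  415.3]
[115, 117, 118, 117, 116, 114, 116, 116, 116, 117, 115, 114, 113, 123, 166, 183, 184, 183, 184, 183, 183, 183, 184, 183, 184, 182, 182, 184, 183, 182, 182, 183, 184, 183, 172, 135, 130, 167, 174, 143, 116, 107, 106, 108, 113, 115, 116, 116, 115, 115]
[87, 89, 89, 90, 91, 109, 152, 177, 182, 183, 184, 184, 184, 183, 184, 184, 183, 184, 183, 181, 177, 177, 179, 169, 117, 96, 104, 108, 108, 107, 112, 117, 115, 115, 115]
```

View pics/crops.png

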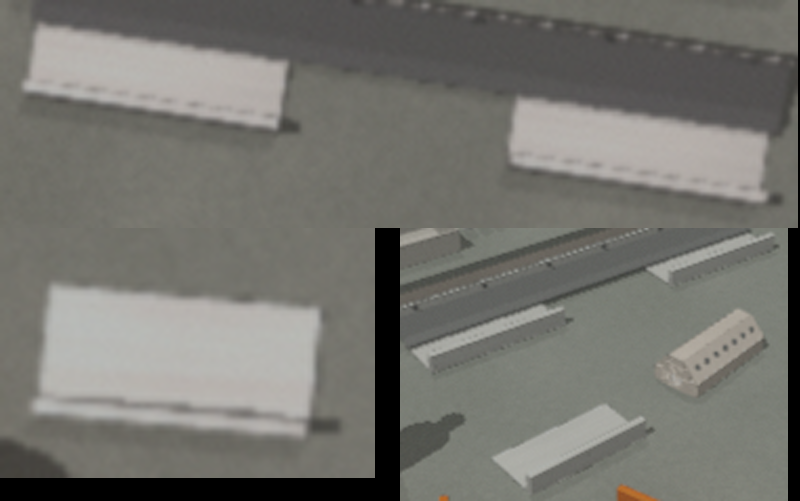

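Crops: the loose strip's lip runs along its lower edge in the top view, from (192,237) to (246,242). The inner ends of the fixed lips are near (278,159) and (339,168). I need sharper side-view corners.

Run:
```python
import cv2,numpy as np
t=np.load("top0.npz")["img"][:,:,::-1];s=np.load("side0.npz")["img"][:,:,::-1]
out=np.zeros((600,800,3),np.uint8)
def put(im,x0,y0,w,h,f,X,Y):
    p=cv2.resize(im[y0:y0+h,x0:x0+w],None,fx=f,fy=f,interpolation=cv2.INTER_CUBIC);out[Y:Y+h*f,X:X+w*f]=p
put(s,205,235,84,46,6,0,0)
put(s,225,180,36,36,8,510,0)
put(s,277,160,36,32,8,510,300)
put(t,262,135,30,30,8,0,300)
put(t,325,145,30,30,8,250,300)
cv2.imwrite("pics/c2.png",out)
```

```text
(no output)
```

View pics/c2.png

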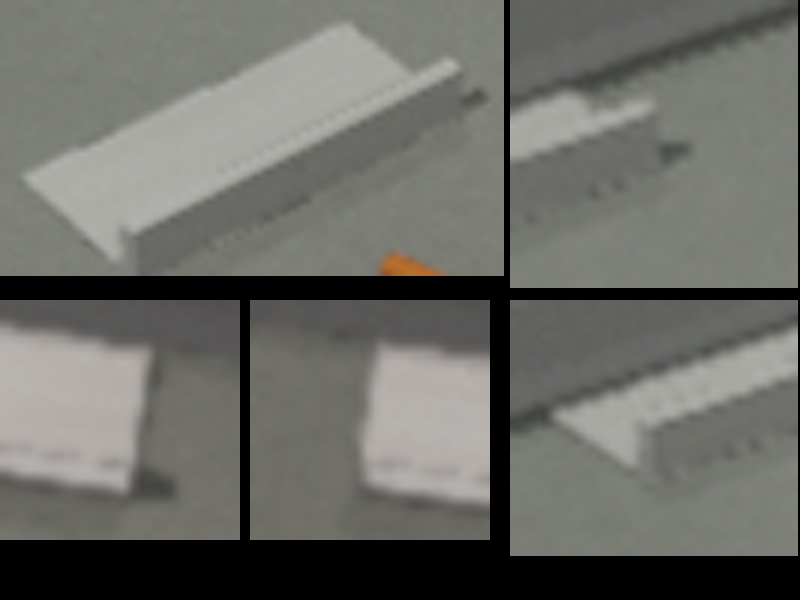

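The side corners are clear. Lip outer top edge of the loose strip in this crop runs from (133,237) to (462,70). Fixed inner lip ends are at (656,108) and (653,430). Next I triangulate them.

```bash
cat > h.py <<'E'
import numpy as np
def ray(c,p):
    d=c["R"].T@np.array([(p[0]-c["cx"])/c["fx"],(p[1]-c["cy"])/c["fy"],1.]);return -c["R"].T@c["t"],d/np.linalg.norm(d)
def tri(rs):
    A=sum(np.eye(3)-np.outer(d,d) for o,d in rs);b=sum((np.eye(3)-np.outer(d,d))@o for o,d in rs);return np.linalg.solve(A,b)
def onz(r,z): o,d=r;return o+d*(z-o[2])/d[2]
def px(X,Y,f,x0,y0): return ((X+.5)/f-.5+x0,(Y+.5)/f-.5+y0)
def proj(c,P): v=c["R"]@P+c["t"];return c["fx"]*v[0]/v[2]+c["cx"],c["fy"]*v[1]/v[2]+c["cy"]
E
python3 - <<'E'
from h import *
T=dict(np.load("top0.npz"));S=dict(np.load("side0.npz"))
np.set_printoptions(precision=4,suppress=True)
pts={"s+":(px(35,412-228,5,185,200),px(133,237,6,205,235)),"s-":(px(305,437-228,5,185,200),px(462,70,6,205,235)),
"e+":(px(50,286-228,5,185,200),px(25,178,6,205,235)),"e-":(px(320,308-228,5,185,200),px(348,22,6,205,235)),
"L":(px(132,192,8,262,135),px(146,108,8,225,180)),"R":(px(113,185,8,325,145),px(143,130,8,277,160))}
P={}
for k,(a,b) in pts.items():
    z=.004 if k[0]=="e" else .028
    P[k]=tri([ray(T,a),ray(S,b)]);print(k,P[k],"top@z",onz(ray(T,a),z)[:2],"side@z",onz(ray(S,b),z)[:2])
for src in ("tri",):
    sm=(P["s+"]+P["s-"])/2;d=P["s+"]-P["s-"];g=P["L"]-P["R"]
    print("strip lip outer mid",sm,"len",np.linalg.norm(d[:2]),"yaw",np.degrees(np.arctan2(-d[0],d[1])))
    print("gap mid outer lip",(P["L"]+P["R"])/2,np.linalg.norm(g[:2]),np.degrees(np.arctan2(-g[0],g[1])))
E
```

```text
s+ [0.3721 0.3653 0.0237] top@z [0.3716 0.364 ] side@z [0.3688 0.3688]
s- [0.3586 0.1988 0.0259] top@z [0.3586 0.1986] side@z [0.3568 0.2009]
e+ [0.4497 0.3604 0.0028] top@z [0.4496 0.3601] side@z [0.4487 0.3613]
e- [0.4378 0.1914 0.0034] top@z [0.4382 0.1917] side@z [0.4367 0.1915]
L [0.6155 0.1034 0.0263] top@z [0.6145 0.1026] side@z [0.6142 0.1059]
R [ 0.5886 -0.0855  0.0241] top@z [ 0.5888 -0.0843] side@z [ 0.5833 -0.081 ]
strip lip outer mid [0.3653 0.282  0.0248] len 0.16700517025008343 yaw -4.62266671824536
gap mid outer lip [0.6021 0.009  0.0252] 0.19079129998499594 -8.100646656123168
```

```bash
python3 -m handwheel '{"gripper":[1,1,1,1,1,1,1,1],"slide":[[17,-24,0],[17,-24,0],[17,-24,0],[17,-24,0],[17,-24,0],[17,-24,0],[17,-24,0],[17,-24,0]],"yaw":[0,0,0,0,0,0,0,0]}' 40
python3 -m handwheel '{"gripper":[1,1,1,1,1,1,1,1],"slide":[[17,-24,0],[17,-24,0],[17,-24,0],[17,-24,0],[17,-24,0],[17,-24,0],[17,-24,0],[17,-24,0]],"yaw":[0,0,0,0,0,0,0,0]}'
python3 -m handwheel '{"gripper":[1,1,1,1,1,1,1,1],"slide":[[17,-24,0],[17,-24,0],[17,-24,0],[17,-24,0],[17,-24,0],[17,-24,0],[17,-24,0],[17,-24,0]],"yaw":[0,0,0,0,0,0,0,0]}'
python3 -m handwheel '{"gripper":[1,1,1,1,1,1,1,1],"slide":[[0,0,0],[0,0,0],[0,0,0],[0,0,0],[0,0,0],[0,0,0],[0,0,0],[0,0,0]],"yaw":[-0.12,-0.12,-0.12,-0.12,-0.12,-0.12,-0.12,-0.12]}'
```

```text
time: 0.77
ee_pos: [0.2769, -0.2629, 0.231]
tcp_rot: [-180.0, 0.0, 25.5]
wrist_force: [0.6, 0.5, -0.7]
opening: 0.0855
grasp_force: 0.0
time: 1.43
ee_pos: [0.3168, -0.0311, 0.2312]
tcp_rot: [180.0, -0.0, 25.5]
wrist_force: [1.2, -1.3, -0.2]
opening: 0.0853
grasp_force: 0.0
time: 2.1
ee_pos: [0.3632, 0.1878, 0.2311]
tcp_rot: [-179.3, 0.0, 27.0]
wrist_force: [0.4, 0.0, 0.2]
opening: 0.0856
grasp_force: 0.0
time: 2.77
ee_pos: [0.3637, 0.1853, 0.231]
tcp_rot: [-179.6, -0.5, 81.9]
wrist_force: [0.2, 0.7, -0.0]
opening: 0.0854
grasp_force: 0.0
```

```bash
python3 -m handwheel '{"gripper":[1,1,1,1,1,1,1,1],"slide":[[0,0,0],[0,0,0],[24,0,0],[24,0,0],[24,0,0],[24,0,20],[0,0,25],[0,0,25]],"yaw":[-0.066,0,0,0,0,0,0,0]}'
python3 -m handwheel '{"gripper":[1,1,0,0,0,0],"slide":[[0,0,25],[0,0,25],[0,0,25],[0,0,20],[0,0,0],[0,0,0]],"yaw":[0,0,0,0,0,0]}'
python3 - <<'E'
from workcell import sensors,camera
import cv2,numpy as np
o=sensors.get_obs();print(o["ee_pos"],o["tcp_rot"],o["opening"])
a,b=[camera(n)["img"][:,:,::-1] for n in("side","top")]
a=cv2.resize(a[190:290,180:310],None,fx=3,fy=3);b=cv2.resize(b[190:290,160:290],None,fx=3,fy=3)
cv2.imwrite("pics/g1.png",np.hstack([a,b]))
E
```

```text
time: 3.43
ee_pos: [0.3712, 0.2829, 0.1612]
tcp_rot: [-179.6, -0.6, 85.3]
wrist_force: [-1.4, 0.3, 0.1]
opening: 0.0852
grasp_force: 0.0
time: 3.93
ee_pos: [0.3702, 0.2823, 0.0668]
tcp_rot: [-179.6, -0.5, 85.3]
wrist_force: [0.4, -0.5, 0.5]
opening: 0.0429
grasp_force: 0.0
[0.37018687 0.28228412 0.06684214] [-179.55978772   -0.49716345   85.25752341] 0.0428676046104805
```

View pics/g1.png

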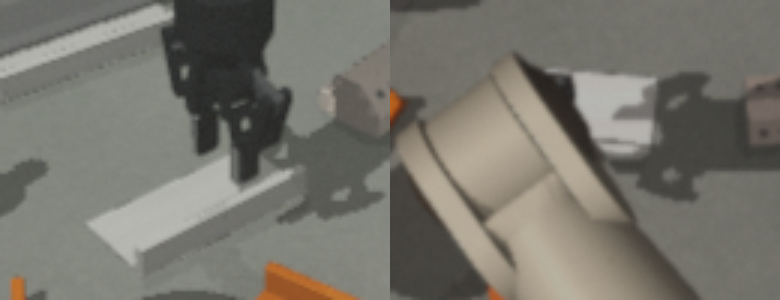

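The fingers (half open) straddle the lip as planned, at side-crop (225,150). I descend and close.

```bash
python3 -m handwheel '{"gripper":[0,0,0,0,0,0],"slide":[[0,0,15],[0,0,15],[0,0,15],[0,0,12],[0,0,0],[0,0,0]],"yaw":[0,0,0,0,0,0]}'
python3 -m handwheel '{"gripper":[-1,-1,-1,-1,-1,-1,-1,-1],"slide":[[0,0,0],[0,0,0],[0,0,0],[0,0,0],[0,0,0],[0,0,0],[0,0,0],[0,0,0]],"yaw":[0,0,0,0,0,0,0,0]}' 70
```

```text
time: 4.53
ee_pos: [0.3706, 0.2835, 0.0109]
tcp_rot: [-179.7, -0.6, 85.3]
wrist_force: [-1.1, 0.1, 0.4]
opening: 0.0427
grasp_force: 0.0
time: 5.2
ee_pos: [0.3711, 0.2838, 0.0116]
tcp_rot: [-179.7, -0.7, 85.4]
wrist_force: [-0.7, -0.5, 6.0]
opening: 0.0081
grasp_force: 70.9
```

```bash
python3 -m handwheel '{"gripper":[-1,-1,-1,-1,-1,-1,-1,-1],"slide":[[0,0,-10],[0,0,-10],[0,0,-20],[0,0,-20],[0,0,0],[0,0,0],[-25,19,0],[-25,19,0]],"yaw":[0,0,0,0,0,0,0,0]}'
python3 -m handwheel '{"gripper":[-1,-1,-1,-1,-1,-1,-1,-1],"slide":[[-25,19,0],[-25,19,0],[-25,19,0],[-25,19,0],[-25,19,0],[-25,18,0],[-25,18,0],[-25,18,0]],"yaw":[0,0,0,0,0,0,0,0]}'
python3 -m handwheel '{"gripper":[-1,-1,-1,-1,-1],"slide":[[0,0,0],[0,0,0],[0,0,0],[0,0,0],[0,0,0]],"yaw":[0.03,0.03,0,0,0]}'
python3 - <<'E'
from workcell import camera
import cv2,numpy as np
for n in("side","top"):
    c=camera(n);np.savez(f"{n}1.npz",**c)
    if n=="side":a=cv2.resize(c["img"][120:270,150:350,::-1],None,fx=4,fy=4,interpolation=cv2.INTER_CUBIC)
cv2.imwrite("pics/st1.png",a)
E
```

```text
time: 5.87
ee_pos: [0.404, 0.2297, 0.0686]
tcp_rot: [-179.6, -0.5, 85.5]
wrist_force: [0.8, -0.0, -2.2]
opening: 0.0083
grasp_force: 69.7
time: 6.53
ee_pos: [0.5369, 0.0169, 0.0653]
tcp_rot: [-179.5, -0.6, 85.3]
wrist_force: [0.7, 1.2, -1.5]
opening: 0.0081
grasp_force: 69.7
time: 6.95
ee_pos: [0.5365, 0.0186, 0.066]
tcp_rot: [-179.6, -0.5, 82.0]
wrist_force: [-0.8, 0.1, -2.2]
opening: 0.008
grasp_force: 69.8
```

View pics/st1.png

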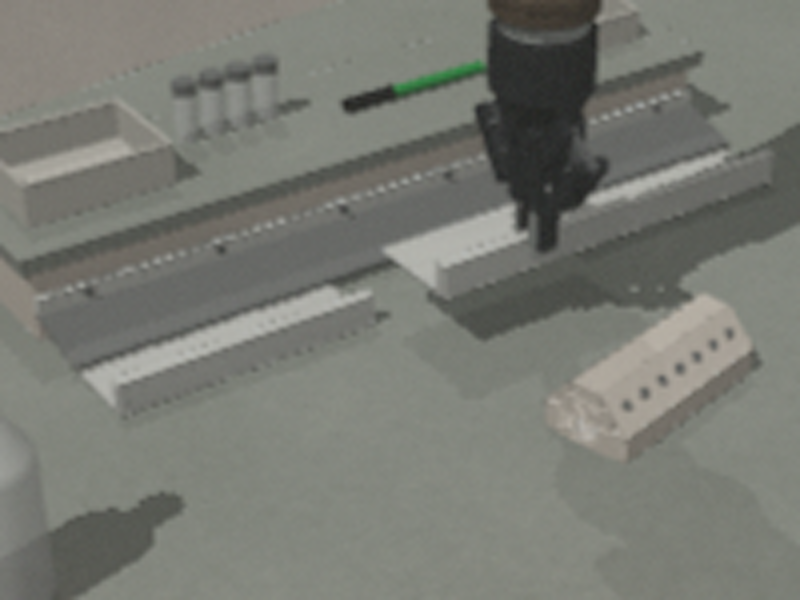

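The strip is held level. Its lip +y end is at crop (440,280), and it clears the rack and the fixed strips. I lower it in front of the gap until it just touches.

```bash
python3 -m handwheel '{"gripper":[-1,-1,-1,-1,-1,-1],"slide":[[0,0,16],[0,0,16],[0,0,16],[0,0,3],[0,0,0],[0,0,0]],"yaw":[0,0,0,0,0,0]}'
python3 -m handwheel '{"gripper":[-1,-1,-1],"slide":[[0,0,2],[0,0,0],[0,0,0]],"yaw":[0,0,0]}'
python3 - <<'E'
from workcell import camera
import cv2,numpy as np
for n in("side","top"):
    c=camera(n);np.savez(f"{n}2.npz",**c)
    i=c["img"][:,:,::-1]
    if n=="side":a=cv2.resize(i[150:240,160:360],None,fx=4,fy=4,interpolation=cv2.INTER_CUBIC)
    else:b=cv2.resize(i[125:190,205:405],None,fx=4,fy=4,interpolation=cv2.INTER_CUBIC)
cv2.imwrite("pics/st2.png",np.vstack([a,b][::-1])[:600])
E
```

```text
time: 7.55
ee_pos: [0.5369, 0.0191, 0.0163]
tcp_rot: [-179.6, -0.6, 82.0]
wrist_force: [0.6, 0.1, -2.0]
opening: 0.0082
grasp_force: 69.7
time: 7.8
ee_pos: [0.537, 0.019, 0.0143]
tcp_rot: [-179.7, -0.6, 81.9]
wrist_force: [-1.2, 0.3, -2.5]
opening: 0.0083
grasp_force: 69.7
```

View pics/st2.png

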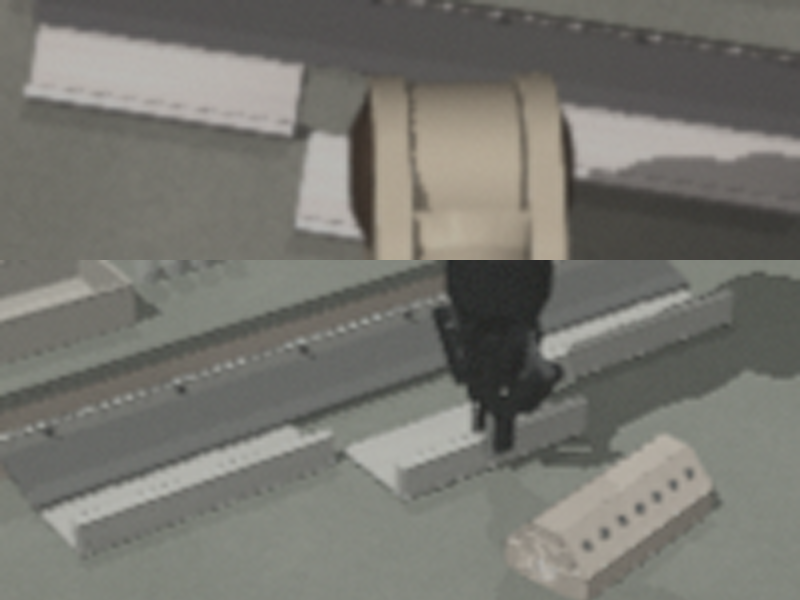

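Top picture: the strip's +y lip corner is at crop (298,226) and the left fixed lip end is at (293,136). Side picture: the strip lip runs from (400,470) to (585,398), and the left fixed lip from (78,525) to (333,432). Next I work out the remaining offset.

Run:
```python
from h import *
np.set_printoptions(precision=4,suppress=True)
T=dict(np.load("top2.npz"));S=dict(np.load("side2.npz"))
s=lambda X,Y:onz(ray(S,px(X,Y-260,4,160,150)),.028)[:2]
t=lambda X,Y:onz(ray(T,px(X,Y,4,205,125)),.028)[:2]
A,B,Lo,Li,Ro=s(400,470),s(585,398),s(78,525),s(333,432),s(732,293)
yw=lambda d:np.degrees(np.arctan2(-d[0],d[1]))
print("side: strip",A,B,np.linalg.norm(A-B),yw(A-B),"L",Lo,Li,np.linalg.norm(Lo-Li),yw(Lo-Li),"LoRo",np.linalg.norm(Lo-Ro),yw(Lo-Ro))
At,Lit,Lot=t(298,226),t(293,136),t(28,98);print("top",At,Lit,Lot,yw(Lot-Lit),np.linalg.norm(Lot-Lit))
for yaw in(-8.1,):
  r=np.radians(yaw);X=np.array([np.cos(r),np.sin(r)]);Y=np.array([-X[1],X[0]])
  for n,a,l in(("side",A,Li),("top",At,Lit)):print(n,"forward to go",X@(l-a)*1e3,"y: gap left now",Y@(l-a)*1e3,"wanted 10")
```

```text
side: strip [0.5447 0.1028] [ 0.5244 -0.07  ] 0.17398331178430204 -6.7162674934125555 L [0.6415 0.3119] [0.616  0.1042] 0.20928481722652578 -7.012558830573122 LoRo 0.6062967067596099 -7.8281326239133
top [0.5448 0.0985] [0.6143 0.1032] [0.6409 0.3078] -7.421398073600772 0.20630697079223956
side forward to go 70.34874113044032 y: gap left now 11.459067655577911 wanted 10
top forward to go 68.11206592171307 y: gap left now 14.483776845369329 wanted 10
```

```bash
python3 -m handwheel '{"gripper":[-1,-1,-1,-1,-1,-1,-1,-1],"slide":[[0,0,1.5],[0,0,0],[2,6,0],[0,6,0],[0,6,0],[0,6,0],[0,6,0],[0,0,0]],"yaw":[0,0,0,0,0,0,0,0]}'
python3 -m handwheel '{"gripper":[-1,-1,-1,-1,-1,-1,-1,-1],"slide":[[0,5,0],[0,5,0],[0,5,0],[0,5,0],[0,5,0],[0,5,0],[0,0,0],[0,0,0]],"yaw":[0,0,0,0,0,0,0,0]}'
python3 - <<'E'
from workcell import camera
import cv2,numpy as np
for n in("side","top"):
    c=camera(n);np.savez(f"{n}3.npz",**c)
    i=c["img"][:,:,::-1]
    if n=="side":a=cv2.resize(i[145:230,170:370],None,fx=4,fy=4,interpolation=cv2.INTER_CUBIC)
    else:b=cv2.resize(i[125:190,205:405],None,fx=4,fy=4,interpolation=cv2.INTER_CUBIC)
cv2.imwrite("pics/st3.png",np.vstack([b,a]))
E
```

```text
time: 8.57
ee_pos: [0.5679, 0.0166, 0.0119]
tcp_rot: [-179.6, -0.6, 81.9]
wrist_force: [0.6, -0.7, -1.4]
opening: 0.0079
grasp_force: 69.9
time: 9.23
ee_pos: [0.5968, 0.0124, 0.0118]
tcp_rot: [-179.6, -0.6, 81.9]
wrist_force: [1.1, 0.3, -1.4]
opening: 0.0081
grasp_force: 70.0
```

View pics/st3.png

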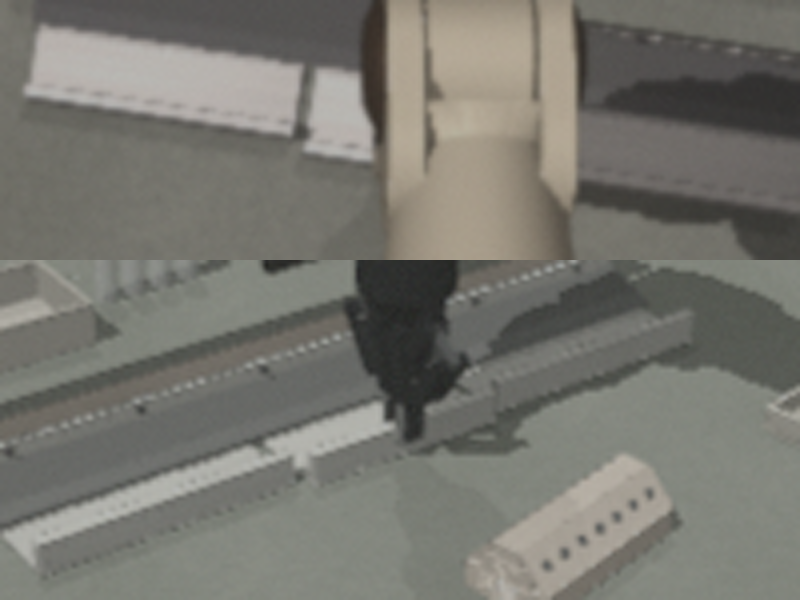

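Now the strip edge is under the skirt and the skirt is undisturbed. The +y lip corner is at top crop (305,152) against the neighbour's (294,135). In the side crop they are (312,460) and (295,455), with the -y end at (493,384).

Run:
```python
from h import *
np.set_printoptions(precision=4,suppress=True)
T=dict(np.load("top3.npz"));S=dict(np.load("side3.npz"))
s=lambda X,Y:onz(ray(S,px(X,Y-260,4,170,145)),.028)[:2]
t=lambda X,Y:onz(ray(T,px(X,Y,4,205,125)),.028)[:2]
yw=lambda d:np.degrees(np.arctan2(-d[0],d[1]))
A,B,Lo,Li,Ro=s(312,460),s(493,384),s(40,547),s(295,455),s(692,313)
At,Lit,Lot=t(305,153),t(294,135),t(28,98)
print(yw(A-B),np.linalg.norm(A-B),yw(Lo-Li),yw(Lo-Ro))
r=np.radians(-7.8);X=np.array([np.cos(r),np.sin(r)]);Y=np.array([-X[1],X[0]])
for n,a,l in(("side",A,Li),("top",At,Lit)):print(n,X@(l-a)*1e3,Y@(l-a)*1e3)
# from whole shelf: centre of outer lip ends Lo,Ro (610 mm apart)
M=(Lo+Ro)/2;print("whole row: strip mid rel",X@((A+B)/2-M)*1e3,Y@((A+B)/2-M)*1e3, X@(A-M)*1e3,Y@(A-M)*1e3-85)
```

```text
-3.455069695293122 0.1797406929930133 -7.39654288201774 -7.5508485084146
side 12.849220962465091 6.431414723524019
top 12.511320353021032 10.44147869496359
whole row: strip mid rel -5.892961021269081 -1.0651224965399577 -12.701599410821164 3.546939318164874
```

```bash
python3 -m handwheel '{"gripper":[-1,-1,-1,-1,-1,-1],"slide":[[-1,4,0],[0,4,0],[0,3,0],[0,0,0],[0,0,1],[0,0,0]],"yaw":[0,0,0,0,0,0]}'
python3 -m handwheel '{"gripper":[-1,-1,-1,-1],"slide":[[0,0,1],[0,0,0],[0,0,0],[0,0,0]],"yaw":[0,0,0,0]}'
python3 - <<'E'
from workcell import camera
import cv2,numpy as np
for n in("side","top"):
    c=camera(n);np.savez(f"{n}4.npz",**c)
    i=c["img"][:,:,::-1]
    if n=="side":a=cv2.resize(i[160:220,205:345],None,fx=5.7,fy=5.7,interpolation=cv2.INTER_CUBIC)[:340,:798]
    else:b=cv2.resize(i[125:169,205:338],None,fx=6,fy=6,interpolation=cv2.INTER_CUBIC)[:,:798]
cv2.imwrite("pics/st4.png",np.vstack([b[:258],a]));print(a.shape,b.shape)
E
```

```text
time: 9.83
ee_pos: [0.6077, 0.0099, 0.0116]
tcp_rot: [-179.7, -0.6, 81.9]
wrist_force: [-0.4, -0.1, 5.1]
opening: 0.0081
grasp_force: 70.7
time: 10.17
ee_pos: [0.6078, 0.0099, 0.0116]
tcp_rot: [-179.7, -0.6, 81.9]
wrist_force: [-2.7, -1.0, 12.1]
opening: 0.0085
grasp_force: 71.7
(340, 798, 3) (264, 798, 3)
```

View pics/st4.png

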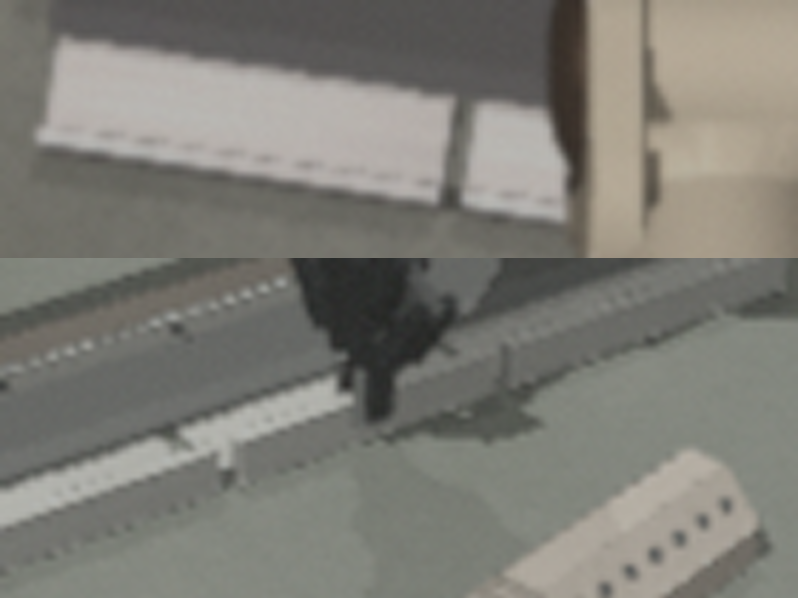

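The lips look in line and the skirt is at rest. The gap on the +y side is at top crop x 440–462 and side crop 217–240; the -y gap is near side crop x 505. I check the centring and line-up with brightness profiles along the lip faces.

Run:
```python
from h import *
import cv2
T=dict(np.load("top4.npz"));S=dict(np.load("side4.npz"))
r=np.radians(-7.8);X=np.array([np.cos(r),np.sin(r),0]);Y=np.array([-X[1],X[0],0])
O=np.array([.602,.009,0])
def samp(c,P):
    uv=np.array([proj(c,p) for p in P],np.float32)
    return cv2.remap(c["img"].mean(2).astype(np.float32),uv[:,0][None],uv[:,1][None],1)[0]
# along outer lip face, mid height, side view; flange-lip top in top view
ys=np.arange(-110,112,2)
for z in(.016,.022):
    v=samp(S,[O+X*0+Y*y/1e3+[0,0,z] for y in ys])
    print("side z",z,[(int(y),int(a)) for y,a in zip(ys,v) if 74<=abs(y)<=108])
xs=np.arange(-12,8,1)
for n,c in(("side",S),("top",T)):
  for y in(-200,-150,-115,-75,-60,65,75,110,150,200):
    v=samp(c,[O+X*x/1e3+Y*y/1e3+[0,0,.028] for x in xs]);g=np.gradient(v)
    k=np.clip(g,0,None);i=k.argmax();w=slice(max(i-2,0),i+3);print(n,y,"edge x",round(float((xs[w]*k[w]).sum()/max(k[w].sum(),1e-6)),1),"step",int(v.max()-v.min()))
```

```text
side z 0.016 [(-108, 103), (-106, 103), (-104, 104), (-102, 105), (-100, 105), (-98, 102), (-96, 97), (-94, 93), (-92, 89), (-90, 93), (-88, 100), (-86, 103), (-84, 107), (-82, 106), (-80, 104), (-78, 103), (-76, 103), (-74, 104), (74, 113), (76, 113), (78, 113), (80, 116), (82, 120), (84, 124), (86, 127), (88, 136), (90, 142), (92, 152), (94, 153), (96, 137), (98, 122), (100, 114), (102, 113), (104, 112), (106, 113), (108, 113)]
side z 0.022 [(-108, 103), (-106, 104), (-104, 104), (-102, 106), (-100, 106), (-98, 102), (-96, 98), (-94, 94), (-92, 90), (-90, 94), (-88, 102), (-86, 105), (-84, 106), (-82, 106), (-80, 105), (-78, 104), (-76, 102), (-74, 102), (74, 112), (76, 112), (78, 113), (80, 116), (82, 119), (84, 123), (86, 128), (88, 142), (90, 154), (92, 164), (94, 163), (96, 150), (98, 135), (100, 116), (102, 115), (104, 115), (106, 114), (108, 116)]
side -200 edge x -4.4 step 13
side -150 edge x -2.2 step 15
side -115 edge x -5.8 step 14
side -75 edge x -2.9 step 16
side -60 edge x -5.0 step 15
side 65 edge x -2.1 step 65
side 75 edge x -2.9 step 66
side 110 edge x -3.6 step 53
side 150 edge x -2.0 step 59
side 200 edge x -2.9 step 62
top -200 edge x -0.1 step 42
top -150 edge x -1.0 step 41
top -115 edge x -5.9 step 62
top -75 edge x -5.9 step 4
top -60 edge x -8.1 step 2
top 65 edge x 0.9 step 88
top 75 edge x -0.0 step 78
top 110 edge x 0.7 step 82
top 150 edge x 0.7 step 83
top 200 edge x -0.1 step 76
```

```bash
python3 -m handwheel '{"gripper":[-1,-1,-1,-1,-1,-1],"slide":[[0,0,0.5],[0,0,0],[0,0,0],[0,0,0],[0,0,0],[0,0,0]],"yaw":[0,0,0,0,0,0]}'
python3 -c "
from workcell import ticket
print(ticket.job_done())"
```

```text
time: 10.77
ee_pos: [0.6078, 0.0098, 0.0116]
tcp_rot: [-179.8, -0.6, 81.9]
wrist_force: [-6.0, -2.1, 15.4]
opening: 0.0078
grasp_force: 72.2
the job is handed in; nothing more can be done
None
```

I handed the job in at about 10.8 s: the strip is tucked under the skirt, its lip within about 1 mm of its neighbours' line and about 2 mm off the gap's middle by the last pictures, still gripped and pressed on the bench at about 15 N; no verdict was returned.

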